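Slide the stray tin and the stray candle into their bins

TASK

Tidy the worktop: slide the stray upright food tin into the open-fronted bin where the flat fish tin lies, and the stray tea light into the other bin, where the tea light and the matchbox lie. Push both along the worktop without lifting them and leave them standing upright, wholly inside past the bin's open front, with what was already in the bins still in there. Leave the egg timer, salt shaker and onion where they are.

Things in the scene. Friction and masses are not known exactly. Their poses are not given: they have to be found in the camera images.
- tin: the stray food tin: upright round can, 76 mm diameter, 58 mm tall, about 0.26 kg, free to slide on the worktop in front of the bins; origin at the centre of its underside, z up the tin
- candle: the stray tea light: low round metal cup with wax, 38 mm diameter, 15 mm tall, about 0.03 kg, on the worktop nearer the robot than the tin; origin at the centre of its underside, z up
- bin_tins: fixed 3-sided wooden bin; the twin bins may swap places. Inside 120 mm deep (x), 200 wide (y); walls 8 mm thick, 50 mm high, front half of sides 32. Origin: centre of the inside at worktop height; open mouth without sill at x=-0.06, back wall at x=+0.06, sides at y=-0.1, +0.1. +x points in, away from the robot. Holds the flat fish tin; free from y=-0.03 to 0.1
- bin_candles: fixed 3-sided wooden bin; the twin bins may swap places. Inside 120 mm deep (x), 200 wide (y); walls 8 mm thick, 50 mm high, front half of sides 32. Origin: centre of the inside at worktop height; open mouth without sill at x=-0.06, back wall at x=+0.06, sides at y=-0.1, +0.1. +x points in, away from the robot. Holds a tea light and matchbox; free from y=-0.03 to 0.1
- sardine_tin: flat oblong fish tin, 63 x 105 x 24 mm (x, y, z), lying in the tins' bin, its long side along the bin's depth; loose; origin at the centre of its underside
- old_candle: tea light, 38 mm diameter, 15 mm tall, already in the candles' bin; loose; origin at the centre of its underside
- match_box: matchbox, 37 x 56 x 16 mm, already in the candles' bin behind the tea light; loose; origin at the centre of its underside
- timer: bystander: round egg timer with a ridge on top, 63 mm diameter, 60 mm tall, loose, on the right; origin at the centre of its underside
- salt: bystander: salt shaker, 44 mm diameter, 90 mm tall, loose, on the left; origin at the centre of its underside
- onion: bystander: onion, 83 mm diameter, 94 mm tall, loose, on the left; origin at the centre of its underside
There are look-alikes about, which are no part of the job. What is shaped like the candle but black or purple is not meant.

How it is judged:
By the outcome, as a careful person would: the job done as asked, in the order asked, and still so for the second after the job is handed in, with the robot touching nothing.
It also fails if it takes over 70 s, if anything falls off the work surface, if the arm or the gripper's body presses on something with over 40 N, if the wrist force passes 120 N, or if a joint passes its speed limit or range.

ROBOT

A 7-joint arm with a two-finger parallel gripper is mounted at the origin on the work surface; the furniture and walls round the work are solid. World frame = base frame: x ahead of the robot, y to its left, z up, the work surface at z = 0. Lengths are in m, angles in rad, forces in N, time in s.
With the tool pointing down it reaches from about 0.35 to 0.9 m from the base axis. Payload 8.1 kg.
Tool frame: the origin (TCP) lies midway between the tips of the shut fingers; the grasp point (between the pads) lies 19 mm behind it; z points along the fingers, y is the line along which they close (so a half turn about z gives the same grasp; the last joint's range is limited). The gripper opens to 92 mm and grips with 3 to 60 N. Pads are 19 mm wide; open, the fingers measure 130 mm over their backs; the gripper's body (75 mm by 190 mm) begins 47 mm behind the grasp point.
Start: joints at [-1.348, 0.434, 0.025, 1.573, -0.012, 1.134, -0.075], TCP at [0.2, 0.592, 0.192] pointing down, gripper open.
Joint ranges: [-2.62, 2.62], [-0.44, 2.09], [-1.27, 1.32], [0.08, 2.57], [-1.32, 4.46], [0.12, 2], [-2.74, 2.74]. Speed limits (rad/s): [2.22, 2.22, 3.01, 3.01, 3.14, 3.14, 3.14].

INTERFACE

Orientations are given as a rotation vector (axis times angle).
In Python, from cell import arm gives the robot as it stands.
- The arm moves only by the tool send_rows, never from a script. Its argument "increments" is a list of rows, each a list of 3 entries, a list of its own where there are three numbers: the finger opening in cm, from 0 to 9.18, then the shift along the tool's x, y, z in cm, then the turn, a rotation vector about the tool's x, y, z in rad. A call has 1 to 5 rows; each row shifts and turns the commanded pose from where the row before left it, along the tool's axes as they then stand; what a row does not reach is not made up. A row lasts 1/10 s, in which the tool goes at most 50 mm and 8.59 degrees, less where a joint would pass 70% of its speed; a pose out of reach is approached as far as the arm can. A call is refused whole if a number of a shift passes 5 or a number of a turn 0.15, either way. A call with a gripper value outside its range is refused whole. The fingers move at their own pace and stop on an object; "force" is the grip in N (left out, the last holds). Time passes only in rows, so rows that do not move let the fingers close. It gives the time, the measured TCP pose, the force, the opening and the grip force at its end, in the units of the state.
- arm.observe(): the state, without advancing time (a new reading comes with each control period).
- arm.get_image(name): name is "scene" or "top"; returns the picture (420x560x3 uint8, red, green, blue); there is no depth.
- arm.camera_params(name): a dict with "camera_matrix" (3x3 intrinsics, pixels), "R" (3x3) and "t" (3): a world point X has camera coordinates R X + t. Camera axes: x right, y down, z forward; pixel columns grow to the right and rows downward; lengths in m; the calibration is good to about 2 mm. A picture is of the moment at which its call begins. camera_params takes no time and is no camera call.
- arm.sign_off(): hands the job in; it is judged then, once.
The state is a dict: "clock": time; "joints": joint angles; "dq": joint speeds; "joint_efforts": joint torques, N m; "position": TCP position; "ee_rot": TCP orientation; "force": force on the tool from outside, world axes, zero at the start; "ft_torque": the same for the moment, N m; "width": opening from 0.0 (shut) to 1.0 (fully open); "gripper_force": force on a finger pad.
Only numpy, scipy, OpenCV 4.12 (cv2) and the standard library are available. Lean on these libraries where they do the work, as an engineer would, in place of code of your own. Each camera call takes 0.05 s, during which the arm holds its last target. There are 200 camera calls.

## Working session

There is one attempt and no reset: what is moved stays moved. The work goes in short steps, Python scripts to look and compute and a tool call to move; the robot and the scene stay as the last step left them, time stands still between calls to the robot, and variables do not carry over. Pictures are saved under pics/ and viewed, at most 10 in all, crops included, and the job is handed in when it is done.

Besides the shell and the picture viewer there is one more tool, called after "Call:" in YAML: its name, and indented under it one key for each argument. send_rows: Moves the arm, as the interface text tells. Its arguments: {"type":"object","properties":{"increments":{"type":"array"},"force":{"type":"number"}},"required":["increments"]}

```bash
mkdir -p pics; python3 - <<'E'
from cell import arm
import cv2
for n in("scene","top"):
    cv2.imwrite(f"pics/{n}0.png",arm.get_image(n)[:,:,::-1])
    p=arm.camera_params(n);print(n,p)
s=arm.observe();print(s)
E
```

```text
scene {'camera_matrix': array([[396.51586859,   0.        , 281.04453061],
       [  0.        , 396.51586859, 207.18986589],
       [  0.        ,   0.        ,   1.        ]]), 'R': array([[ 0.46634033, -0.88456652,  0.00829245],
       [-0.61969691, -0.33336289, -0.71052439],
       [ 0.63127049,  0.32620737, -0.70362371]]), 't': array([-0.12471572,  0.40357085,  0.50792201])}
top {'camera_matrix': array([[506.26889744,   0.        , 279.21387996],
       [  0.        , 506.26889744, 207.37886283],
       [  0.        ,   0.        ,   1.        ]]), 'R': array([[-0.00624262, -0.99987131, -0.01477842],
       [-0.98071051,  0.00900896, -0.19525811],
       [ 0.19536612,  0.01327443, -0.98064054]]), 't': array([0.13080814, 0.51066739, 1.0200655 ])}
{'clock': 0.1, 'joints': array([-1.34757142,  0.43511203,  0.0249778 ,  1.57401418, -0.01158959,
        1.13396866, -0.07509662]), 'dq': array([ 0.00014809, -0.00128849, -0.00025767, -0.00268876,  0.00061906,
        0.00108095, -0.00061228]), 'joint_efforts': array([ 3.44737156e-03, -6.69127107e+01,  9.87969786e-01, -3.15148437e+01,
       -6.05626870e-02,  3.74219986e-02,  2.75099649e-05]), 'position': array([0.19995696, 0.59162494, 0.19124604]), 'ee_rot': array([-5.09631104e-01, -3.09989260e+00,  2.12785469e-03]), 'force': array([ 0.18146716, -0.26981174, -0.3353268 ]), 'ft_torque': array([0.0339023 , 0.05285059, 0.0038358 ]), 'gripper_force': 0.0, 'width': 1.003211158861477}
```

View pics/scene0.png

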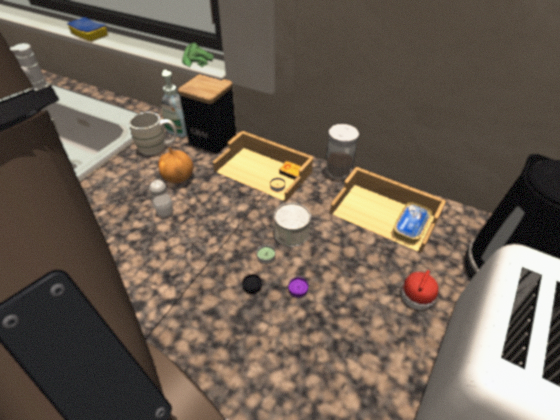

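View pics/top0.png

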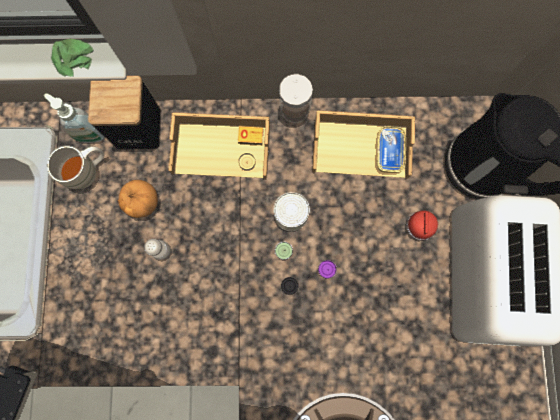

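Top view: the tin candidates are the white can at (291,211) and the tall lidded jar at (296,95), which is behind the bins. The tea-light candidates are green (284,251), purple (327,270), black (289,286) and the old tea light inside the left bin (247,161). I choose the can at (291,211) and the green tea light. The left bin (matchbox, tea light) is bin_candles, and the right bin (blue fish tin) is bin_tins. Next is a close crop to check, plus measurements.

```bash
cat >h.py <<'E'
from cell import arm
import cv2,numpy as np
def ray(n,u,v,z):
    p=arm.camera_params(n);d=p["R"].T@np.linalg.solve(p["camera_matrix"],[u,v,1]);c=-p["R"].T@p["t"]
    return c+d*(z-c[2])/d[2]
def hsv(im): return cv2.cvtColor(im,cv2.COLOR_RGB2HSV)
def blobs(m,amin=60):
    n,l,s,c=cv2.connectedComponentsWithStats(m.astype(np.uint8))
    return [(c[i].round(1),s[i].tolist()) for i in range(1,n) if s[i,4]>amin]
E
python3 - <<'E'
from h import *
im=cv2.imread("pics/top0.png")
cr=cv2.resize(im[100:310,160:440],None,fx=2.8,fy=2.8,interpolation=cv2.INTER_CUBIC)
cv2.imwrite("pics/crop.png",cr)
h=cv2.cvtColor(im,cv2.COLOR_BGR2HSV);H,S,V=cv2.split(h)
print("green",blobs((H>40)&(H<85)&(S>50)&(V>80)))
print("white",blobs((S<45)&(V>140)))
print("yellow",blobs((H>18)&(H<32)&(S>90)&(V>170)))
m=((H>18)&(H<32)&(S>90)&(V>170)).astype(np.uint8)
E
```

```text
green [(array([70. , 54.9]), [51, 39, 42, 37, 1080]), (array([283.4, 250.4]), [276, 242, 16, 17, 190])]
white [(array([35. ,  8.6]), [0, 0, 75, 16, 727]), (array([51.6, 36.7]), [0, 35, 103, 5, 296]), (array([55.9, 62.9]), [0, 43, 126, 37, 3157]), (array([295.4,  89. ]), [280, 74, 33, 31, 805]), (array([ 53.5, 101.1]), [44, 93, 18, 16, 161]), (array([ 65.8, 111.3]), [57, 103, 17, 15, 127]), (array([ 75.6, 118.6]), [60, 108, 26, 18, 202]), (array([ 24.6, 226.4]), [0, 127, 99, 211, 9058]), (array([388.8, 137. ]), [381, 129, 16, 17, 121]), (array([291.3, 209.3]), [274, 192, 36, 35, 996]), (array([519.8, 269.9]), [483, 195, 77, 150, 8331]), (array([155. , 247.7]), [145, 239, 22, 19, 290]), (array([545.6, 382.2]), [541, 346, 10, 74, 152]), (array([ 70.9, 403.1]), [31, 387, 80, 33, 2533]), (array([150.9, 402.8]), [111, 386, 79, 34, 2566]), (array([214.6, 402.6]), [191, 386, 48, 34, 1590]), (array([ 26.3, 408.7]), [19, 389, 13, 31, 160]), (array([350.3, 403.7]), [298, 393, 97, 27, 381])]
yellow [(array([319.5, 123.3]), [316, 111, 16, 31, 93]), (array([231.8, 155.7]), [175, 121, 93, 57, 1421]), (array([359.2, 160.3]), [316, 126, 90, 52, 877]), (array([197.7, 135.9]), [178, 133, 42, 8, 70])]
```

View pics/crop.png

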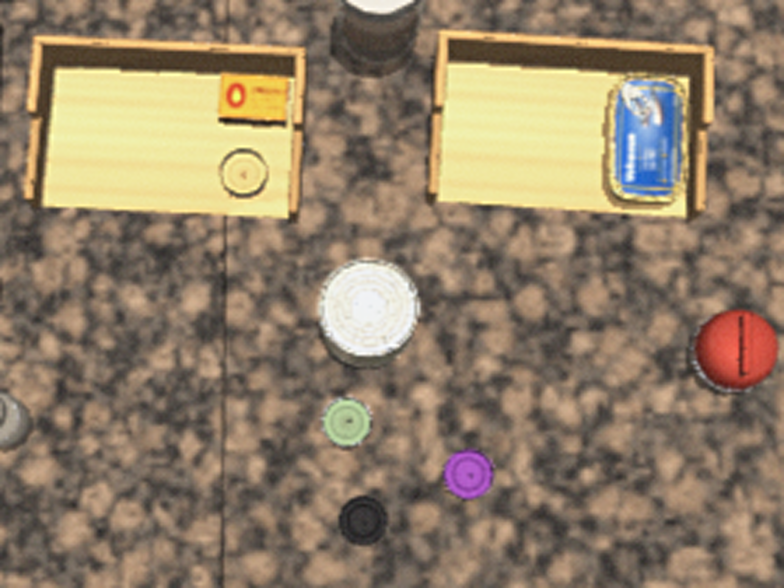

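Crop: white can lid (368,309), green tea light (347,422), with purple (468,474) and black (363,520) left alone. The bin front floor corners are left (42,206)/(289,217) and right (438,203)/(688,216). The choice is confirmed.

```bash
python3 - <<'E'
from h import *
from scipy.spatial.transform import Rotation as R
for k,(u,v,z) in dict(tin=(368,309,.058),candle=(347,422,.015),purple=(468,474,.015),black=(363,520,.015),L_fl=(42,206,0),L_fr=(289,217,0),L_topbl=(35,38,.05),L_topbr=(304,50,.05),R_fl=(438,203,0),R_fr=(688,216,0),R_topbl=(441,33,.05),R_topbr=(713,47,.05),sard=(648,140,.024),sl=(606,140,.024),oldc=(243,173,.015),mbl=(220,118,.016),timer=(738,349,.05),jarbase=(373,72,0)).items():
    print(k,ray("top",160+u/2.8,100+v/2.8,z)[:2].round(4))
s=cv2.imread("pics/scene0.png")
for k,u,v,z in [("tin",292,214,.058),("candle",266,254,.015)]: print(k,ray("scene",u,v,z)[:2].round(4))
print(R.from_rotvec(arm.observe()["ee_rot"]).as_matrix().round(3))
E
```

```text
tin [0.5037 0.1012]
candle [0.4237 0.1178]
purple [0.3832 0.0259]
black [0.3491 0.1063]
L_fl [0.6018 0.3623]
L_fr [0.5907 0.1631]
L_topbl [0.7252 0.3611]
L_topbr [0.7127 0.149 ]
R_fl [0.6011 0.0434]
R_fr [ 0.5883 -0.156 ]
R_topbl [0.7255 0.0414]
R_topbr [ 0.7113 -0.1707]
sard [ 0.6443 -0.122 ]
sl [ 0.6447 -0.0889]
oldc [0.6233 0.1991]
mbl [0.669  0.2178]
timer [ 0.4723 -0.1754]
jarbase [0.7125 0.0943]
tin [0.5074 0.1014]
candle [0.4199 0.1148]
[[-0.947  0.32  -0.   ]
 [ 0.32   0.947 -0.001]
 [-0.    -0.001 -1.   ]]
```

```bash
cat >>h.py <<'E'
from scipy.spatial.transform import Rotation as R
def go(x,y,z,head=None):
    "tool-frame shift in cm to world target, and turn about tool z (rad) to bring tool x to heading (deg)"
    s=arm.observe();M=R.from_rotvec(s["ee_rot"]).as_matrix()
    h=np.degrees(np.arctan2(M[1,0],M[0,0]))
    print("t",round(s["clock"],2),"p",s["position"].round(4),"head",h.round(2),"tilt",(M[:2,2]).round(4),"F",s["force"].round(1),"w",round(s["width"],2))
    print("shift cm",(M.T@(np.array([x,y,z])-s["position"])*100).round(2),"turn",None if head is None else np.radians((h-head+180)%360-180).round(3))
E
python3 -c "
from h import *
print(ray('top',158,148,0),ray('top',90,140,0))"
```

```text
[0.66252948 0.40322603 0.        ] [0.68341959 0.56053697 0.        ]
```

Call:
send_rows:
  increments:
    - [4,[-2.8,-2,0],[0,0,0]]
    - [4,[-2.8,-2,0],[0,0,0]]
    - [4,[-2.8,-2,0],[0,0,0]]
    - [4,[-2.8,-2,0],[0,0,0]]
    - [4,[-2.8,-2,0],[0,0,0]]

```text
clock: 0.6
position: [0.3012, 0.4511, 0.1916]
ee_rot: [-0.509, -3.1, 0.001]
force: [0.4, 0.6, -0.0]
width: 0.616
gripper_force: 0.0
```

Call:
send_rows:
  increments:
    - [4,[-2.8,-2,0],[0,0,0]]
    - [4,[-2.8,-2,0],[0,0,0]]
    - [4,[-2.8,-2,0],[0,0,0]]
    - [4,[-2.8,-2,0],[0,0,0]]
    - [4,[-2.8,-2,0],[0,0,0]]

```text
clock: 1.1
position: [0.4017, 0.3116, 0.1917]
ee_rot: [-0.509, -3.1, 0.0]
force: [-0.0, 0.7, 0.1]
width: 0.434
gripper_force: 0.0
```

Call:
send_rows:
  increments:
    - [4,[-2.8,-2,0],[0,0,0]]
    - [4,[-2.8,-2,0],[0,0,0]]
    - [4,[-2.8,-2,0],[0,0,0]]
    - [4,[-2.8,-2,0],[0,0,0]]
    - [4,[-2.8,-2,0],[0,0,0]]

```text
clock: 1.6
position: [0.5023, 0.1721, 0.1917]
ee_rot: [-0.509, -3.1, 0.0]
force: [-0.0, 0.2, 0.8]
width: 0.434
gripper_force: 0.0
```

Call:
send_rows:
  increments:
    - [4,[0,0,0],[0,0,0.14]]
    - [4,[0,0,0],[0,0,0.14]]
    - [4,[0,0,0],[0,0,0.14]]
    - [4,[0,0,0],[0,0,0.14]]
    - [4,[0,0,0],[0,0,0.14]]

```text
clock: 2.1
position: [0.5016, 0.1733, 0.1916]
ee_rot: [-1.55, -2.732, 0.001]
force: [-0.1, -0.3, 0.1]
width: 0.433
gripper_force: 0.0
```

Call:
send_rows:
  increments:
    - [4,[0,0,0],[0,0,0.14]]
    - [4,[0,0,0],[0,0,0.14]]
    - [4,[0,0,0],[0,0,0.14]]
    - [4,[0,0,0],[0,0,0.12]]
    - [4,[0,0,0],[0,0,0]]

```text
clock: 2.6
position: [0.5016, 0.1735, 0.1916]
ee_rot: [-2.218, -2.225, 0.001]
force: [-0.2, -0.3, -0.8]
width: 0.438
gripper_force: 0.0
```

```bash
python3 -c "
from h import *
go(.504,.178,.012,90)"
```

```text
t 2.6 p [0.5016 0.1735 0.1916] head 90.19 tilt [-0.0006 -0.0004] F [-0.2 -0.3 -0.8] w 0.44
shift cm [ 0.46  0.25 17.96] turn 0.003
```

Call:
send_rows:
  increments:
    - [4,[0.5,0.3,4],[0,0,0]]
    - [4,[0,0,4],[0,0,0]]
    - [4,[0,0,4],[0,0,0]]
    - [4,[0,0,4],[0,0,0]]
    - [4,[0,0,1.9],[0,0,0]]

```text
clock: 3.1
position: [0.5028, 0.1777, 0.0097]
ee_rot: [-2.21, -2.231, 0.006]
force: [0.4, -0.3, 0.4]
width: 0.435
gripper_force: 0.0
```

Call:
send_rows:
  increments:
    - [4,[-1.2,0,0],[0,0,0]]
    - [4,[-1.2,0,0],[0,0,0]]
    - [4,[-1.2,0,0],[0,0,0]]
    - [4,[-1.2,0,0],[0,0,0]]
    - [4,[-1.2,0,0],[0,0,0]]

```text
clock: 3.6
position: [0.5061, 0.1178, 0.0141]
ee_rot: [2.215, 2.227, 0.004]
force: [0.6, 3.1, 1.7]
width: 0.435
gripper_force: 1.5
```

Call:
send_rows:
  increments:
    - [4,[-1.2,0,0],[0,0,0]]
    - [4,[-1.2,0,0],[0,0,0]]
    - [4,[-1.2,0,0],[0,0,0]]
    - [4,[-0.6,0,0],[0,0,0]]
    - [4,[0,0,0],[0,0,0]]

```text
clock: 4.1
position: [0.5052, 0.0748, 0.0128]
ee_rot: [2.218, 2.225, -0.001]
force: [0.4, 0.3, 0.0]
width: 0.435
gripper_force: 0.0
```

```bash
python3 -c "
from h import *
go(.505,.03,.012,90)
cv2.imwrite('pics/top1.png',arm.get_image('top')[:,:,::-1]);cv2.imwrite('pics/scene1.png',arm.get_image('scene')[:,:,::-1])
a=cv2.imread('pics/top1.png')[90:320,170:430];b=cv2.imread('pics/scene1.png')[90:320,170:430]
cv2.imwrite('pics/both1.png',cv2.resize(np.hstack([a,b]),None,fx=1.5,fy=1.5))"
```

```text
t 4.1 p [0.5052 0.0748 0.0128] head 90.17 tilt [-0.0003 -0.0008] F [0.4 0.3 0. ] w 0.43
shift cm [-4.48 -0.04  0.09] turn 0.003
```

View pics/both1.png

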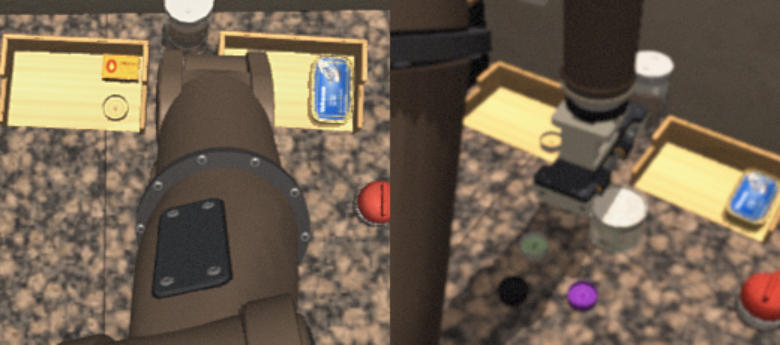

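Both-view crop: the can is in front of the fingers, lid at scene pixel about (323,229), and the green, black and purple tea lights are unmoved. The pushing works, so I continue.

Call:
send_rows:
  increments:
    - [4,[-1,0,0],[0,0,0]]
    - [4,[-1,0,0],[0,0,0]]
    - [4,[-1,0,0],[0,0,0]]
    - [4,[-1,0,0],[0,0,0]]
    - [4,[-0.8,0,0],[0,0,0]]

```text
clock: 4.7
position: [0.5055, 0.0272, 0.0129]
ee_rot: [2.217, 2.226, -0.0]
force: [-0.2, 2.1, -0.8]
width: 0.436
gripper_force: 0.8
```

```bash
python3 -c "
from h import *
print('prev',ray('scene',323,229,.058))
im=arm.get_image('scene');cv2.imwrite('pics/scene2.png',im[:,:,::-1])
H,S,V=cv2.split(hsv(im));m=(S<60)&(V>130);m[:, :300]=0;print(blobs(m[:300],100))
go(.505,.027,.012,90)"
```

```text
prev [0.49935107 0.02812959 0.058     ]
[(array([324., 180.]), [303, 166, 44, 24, 318]), (array([414.4, 216.9]), [396, 205, 33, 33, 257]), (array([346.8, 236.9]), [330, 222, 34, 29, 743]), (array([519.4, 272.4]), [479, 244, 81, 56, 3011])]
t 4.75 p [0.5056 0.0256 0.013 ] head 90.14 tilt [ 0.0002 -0.001 ] F [ 0.1 -2.3 -0.4] w 0.44
shift cm [ 0.14 -0.06  0.1 ] turn 0.002
```

Call:
send_rows:
  increments:
    - [4,[0.8,0,0],[0,0,0]]
    - [4,[-0.06,-0.75,0],[0,0,-0.15]]
    - [4,[-0.06,-0.75,0],[0,0,-0.15]]
    - [4,[-0.06,-0.75,0],[0,0,-0.15]]
    - [4,[-0.06,-0.75,0],[0,0,-0.15]]

```text
clock: 5.25
position: [0.4771, 0.0286, 0.013]
ee_rot: [-1.448, -2.788, -0.001]
force: [-0.0, 0.1, 0.2]
width: 0.438
gripper_force: 0.0
```

Call:
send_rows:
  increments:
    - [4,[-0.06,-0.75,0],[0,0,-0.15]]
    - [4,[-0.06,-0.75,0],[0,0,-0.15]]
    - [4,[-0.06,-0.75,0],[0,0,-0.15]]
    - [4,[-0.06,-0.75,0],[0,0,-0.15]]
    - [4,[-0.06,-0.75,0],[0,0,-0.15]]

```text
clock: 5.75
position: [0.4569, -0.0024, 0.013]
ee_rot: [0.327, 3.124, 0.001]
force: [-0.6, 0.1, -0.5]
width: 0.436
gripper_force: 0.0
```

Call:
send_rows:
  increments:
    - [4,[-0.06,-0.75,0],[0,0,-0.15]]
    - [4,[0,0,0],[0,0,0]]

```text
clock: 5.95
position: [0.456, -0.0109, 0.013]
ee_rot: [0.101, 3.14, 0.0]
force: [1.2, -0.3, 0.3]
width: 0.434
gripper_force: 0.0
```

```bash
python3 -c "
from h import *
go(.4556,-.013,.012,176.5)
im=arm.get_image('scene');cv2.imwrite('pics/scene3.png',cv2.resize(im[130:330,230:460,::-1],None,fx=3,fy=3))
"
```

```text
t 5.95 p [ 0.456  -0.0109  0.013 ] head 176.31 tilt [0.0001 0.0001] F [ 1.2 -0.3  0.3] w 0.43
shift cm [ 0.02 -0.21  0.1 ] turn -0.003
```

View pics/scene3.png

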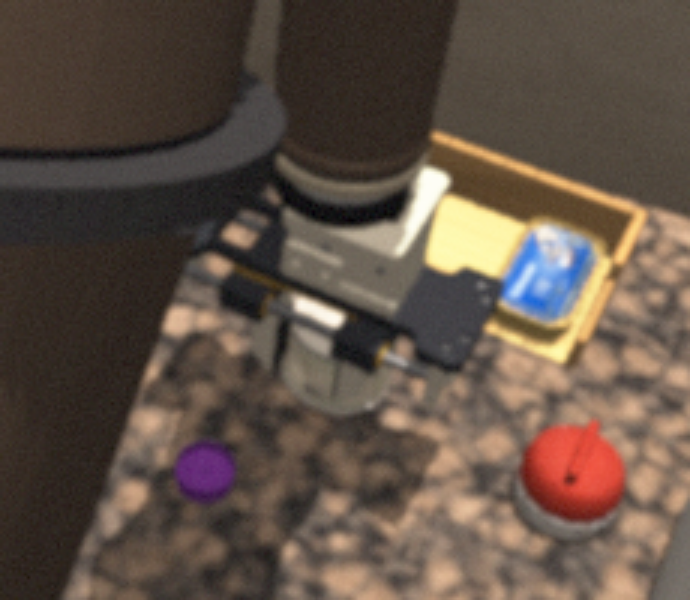

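The can sits inside the fingers, (335,370) in the crop, upright and aimed at the free left part of the tins' bin. I push it in.

Call:
send_rows:
  increments:
    - [4,[-0.8,-0.2,0],[0,0,0]]
    - [4,[-1.2,0,0],[0,0,0]]
    - [4,[-1.2,0,0],[0,0,0]]
    - [4,[-1.2,0,0],[0,0,0]]
    - [4,[-1.2,0,0],[0,0,0]]

```text
clock: 6.5
position: [0.5129, -0.0162, 0.0128]
ee_rot: [-0.104, -3.14, -0.0]
force: [-3.1, 0.1, 1.1]
width: 0.435
gripper_force: 1.3
```

Call:
send_rows:
  increments:
    - [4,[-1.2,0,0],[0,0,0]]
    - [4,[-1.2,0,0],[0,0,0]]
    - [4,[-1.2,0,0],[0,0,0]]
    - [4,[-1.2,0,0],[0,0,0]]
    - [4,[-1.2,0,0],[0,0,0]]

```text
clock: 7.0
position: [0.5726, -0.0204, 0.0129]
ee_rot: [0.104, 3.14, 0.0]
force: [-1.9, -0.3, 0.5]
width: 0.44
gripper_force: 1.2
```

Call:
send_rows:
  increments:
    - [4,[-1.2,0,0],[0,0,0]]
    - [4,[-1,0,0],[0,0,0]]
    - [4,[-1,0,0],[0,0,0]]
    - [4,[-1,0,0],[0,0,0]]
    - [4,[0,0,0],[0,0,0]]

```text
clock: 7.5
position: [0.6156, -0.0232, 0.0131]
ee_rot: [0.104, 3.138, 0.0]
force: [0.4, 0.6, -0.0]
width: 0.441
gripper_force: 0.0
```

```bash
python3 -c "
from h import *
go(.614,-.022,.012,176.5)
im=arm.get_image('scene');cv2.imwrite('pics/scene4.png',cv2.resize(im[130:330,230:460,::-1],None,fx=3,fy=3))
"
```

```text
t 7.5 p [ 0.6156 -0.0232  0.0131] head 176.22 tilt [0.0022 0.0001] F [ 0.4  0.6 -0. ] w 0.44
shift cm [0.17 0.11 0.11] turn -0.005
```

View pics/scene4.png

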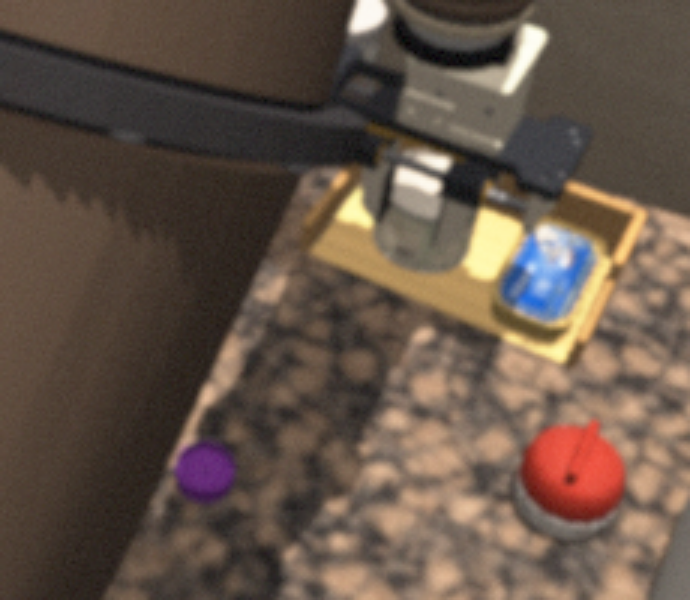

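The can stands upright in the bin beside the fish tin, lid at (420,190) in the crop, clear of the mouth edge. I retreat and check it from above.

Call:
send_rows:
  increments:
    - [4,[1.5,0,0],[0,0,0]]
    - [4,[3,0,0],[0,0,0]]
    - [4,[4,0,0],[0,0,0]]
    - [4,[4,0,-3],[0,0,0]]
    - [2,[4,0,-3],[0,0,0]]

```text
clock: 8.05
position: [0.4465, -0.0122, 0.0729]
ee_rot: [-0.103, -3.138, 0.0]
force: [0.8, 0.1, 1.6]
width: 0.39
gripper_force: 0.0
```

```bash
python3 -c "
from h import *
print(arm.observe()['joints'].round(2))
print('salt',ray('top',155,244,.09),'onion',ray('top',138,199,.05))
go(.403,.076,.075,-115)
im=arm.get_image('top');cv2.imwrite('pics/top5.png',im[:,:,::-1])
H,S,V=cv2.split(hsv(im))
for c,st in blobs((H>40)&(H<85)&(S>50)&(V>80)): print('green',c,st,ray('top',st[0]+st[2]/2-.5,st[1]+st[3]/2-.5,.015).round(4))
im=arm.get_image('scene');H,S,V=cv2.split(hsv(im))
for c,st in blobs((H>40)&(H<85)&(S>40)&(V>70)): print('green sc',c,st,ray('scene',*c,.015).round(4))
"
```

```text
[-0.03  0.31 -0.07  2.13  0.03  0.71  1.38]
salt [0.43095133 0.37734284 0.09      ] onion [0.53293083 0.42827545 0.05      ]
t 8.05 p [ 0.4465 -0.0122  0.0729] head 176.23 tilt [-0.0017 -0.0001] F [0.8 0.1 1.6] w 0.39
shift cm [ 4.92  8.51 -0.2 ] turn -1.2
green [70.1 55. ] [51, 39, 42, 38, 1096] [0.8813 0.6116 0.015 ]
green [283.4 250.4] [275, 243, 17, 16, 191] [0.4242 0.1198 0.015 ]
green sc [268.6 253. ] [263, 247, 11, 12, 93] [0.4246 0.1115 0.015 ]
```

View pics/top5.png

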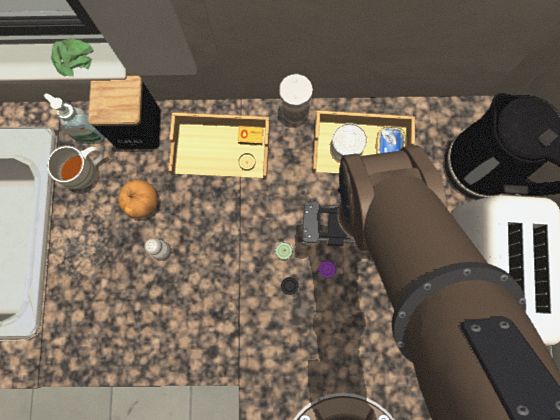

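The can lid is at (349,141), well inside the right bin beside the fish tin. The green tea light is still at (284,250), the bin contents are unmoved, and the bystanders are in place. Now I position behind the tea light, pushing on a heading of about 60°, which keeps clear of the black and purple ones.

Call:
send_rows:
  increments:
    - [2,[0,0,0],[0,0,-0.15]]
    - [2,[0,0,0],[0,0,-0.15]]
    - [2,[0,0,0],[0,0,-0.15]]
    - [2,[0,0,0],[0,0,-0.15]]
    - [2,[0,0,0],[0,0,-0.15]]

```text
clock: 8.65
position: [0.4492, -0.0122, 0.073]
ee_rot: [-1.063, 2.955, -0.0]
force: [0.2, -0.1, -0.3]
width: 0.218
gripper_force: 0.0
```

Call:
send_rows:
  increments:
    - [2,[0,0,0],[0,0,-0.15]]
    - [2,[0,0,0],[0,0,-0.15]]
    - [2,[0,0,0],[0,0,-0.06]]
    - [2,[0,0,0],[0,0,0]]

```text
clock: 9.05
position: [0.4492, -0.0123, 0.0729]
ee_rot: [-1.567, 2.722, -0.0]
force: [-0.6, -0.2, -0.2]
width: 0.216
gripper_force: 0.0
```

```bash
python3 -c "
from h import *
print('tin',ray('top',349,140,.058),arm.observe()['joints'].round(2))
go(.403,.081,.007,-120)"
```

```text
tin [ 0.65702451 -0.02457218  0.058     ] [ 0.18  0.33 -0.33  2.11  0.16  0.73  2.36]
t 9.05 p [ 0.4492 -0.0123  0.0729] head -120.15 tilt [0.0006 0.0003] F [-0.6 -0.2 -0.2] w 0.22
shift cm [-5.74  8.68  6.59] turn -0.003
```

Call:
send_rows:
  increments:
    - [2,[-2,3,0],[0,0,0]]
    - [2,[-2,3,0],[0,0,0]]
    - [2,[-1.7,2.7,0],[0,0,0]]
    - [2,[0,0,0],[0,0,0]]

```text
clock: 9.45
position: [0.4008, 0.0844, 0.0731]
ee_rot: [-1.571, 2.72, 0.002]
force: [0.7, -1.5, 0.1]
width: 0.219
gripper_force: 0.0
```

```bash
python3 -c "
from h import *
print(arm.observe()['joints'].round(2))
go(.403,.081,.007,-120)
im=arm.get_image('top');cv2.imwrite('pics/top6.png',cv2.resize(im[170:320,200:360,::-1],None,fx=3,fy=3))"
```

```text
[-0.02  0.28 -0.38  2.19  0.16  0.7   2.11]
t 9.45 p [0.4008 0.0844 0.0731] head -119.99 tilt [0.0001 0.0014] F [ 0.7 -1.5  0.1] w 0.22
shift cm [ 0.19 -0.37  6.61] turn 0.0
```

View pics/top6.png

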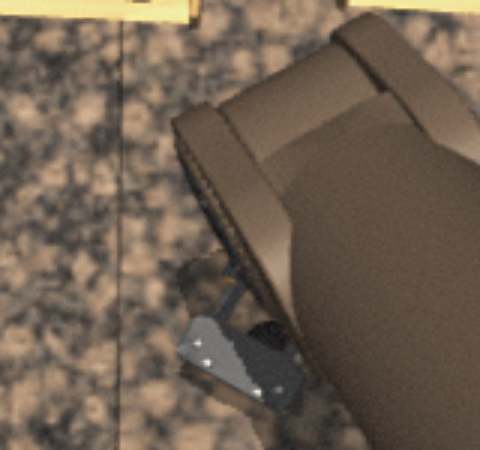

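The arm hides the green tea light here. The fingers are between it and the black one at (268,333). I descend and push.

Call:
send_rows:
  increments:
    - [2,[0.2,-0.4,2],[0,0,0]]
    - [2,[0,0,2],[0,0,0]]
    - [2,[0,0,1.5],[0,0,0]]
    - [2,[0,0,1],[0,0,0]]
    - [2,[0,0,0],[0,0,0]]

```text
clock: 10.0
position: [0.4044, 0.0763, 0.007]
ee_rot: [1.564, -2.723, -0.001]
force: [0.3, 0.0, 0.1]
width: 0.219
gripper_force: 0.0
```

Call:
send_rows:
  increments:
    - [2,[-1,0,0],[0,0,0]]
    - [2,[-1,0,0],[0,0,0]]
    - [2,[-1,0,0],[0,0,0]]
    - [2,[-1,-0.1,0],[0,0,0]]
    - [2,[-1,-0.1,0],[0,0,0]]

```text
clock: 10.5
position: [0.4324, 0.1204, 0.0082]
ee_rot: [-1.567, 2.722, -0.0]
force: [0.5, -0.6, 1.2]
width: 0.218
gripper_force: 0.0
```

```bash
python3 -c "
from h import *
go(.517,.242,.008,-120)
im=arm.get_image('scene');H,S,V=cv2.split(hsv(im))
for c,st in blobs((H>40)&(H<85)&(S>40)&(V>60),20): print('green sc',c,st,ray('scene',*c,.015).round(4))
im=arm.get_image('top');H,S,V=cv2.split(hsv(im))
for c,st in blobs((H>40)&(H<85)&(S>40)&(V>60),20): print('green top',c,st,ray('top',*c,.015).round(4))
"
```

```text
t 10.5 p [0.4324 0.1204 0.0082] head -120.15 tilt [0.0007 0.0004] F [ 0.5 -0.6  1.2] w 0.22
shift cm [-14.76  -1.21   0.03] turn -0.003
green sc [268.7 253.3] [264, 248, 10, 11, 68] [0.424  0.1109 0.015 ]
green top [70.4 55.3] [51, 39, 42, 38, 1151] [0.8869 0.6146 0.015 ]
green top [ 86.8 137.6] [72, 132, 29, 10, 132] [0.684  0.5621 0.015 ]
```

```bash
python3 -c "
from h import *
im=arm.get_image('scene');cv2.imwrite('pics/scene7.png',cv2.resize(im[170:330,190:390,::-1],None,fx=3.5,fy=3.5,interpolation=2))"
```

```text
(no output)
```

View pics/scene7.png

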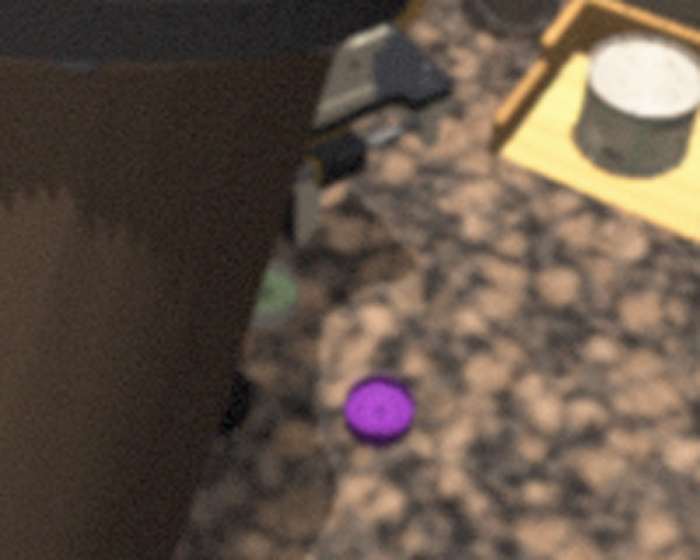

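```bash
python3 -c "
from h import *
p=arm.camera_params('scene')
def pr(X):
    c=p['R']@np.array(X)+p['t'];u=p['camera_matrix']@c;u=u/u[2];return ((u[:2]-[190,170])*3.5).round(0)
s=arm.observe();P=s['position'];M=R.from_rotvec(s['ee_rot']).as_matrix()
print(P,arm.observe()['force'],arm.observe()['ft_torque'],s['width'])
for ty in(-.029,-.01,.01,.029):
  for tx in(-.0095,.0095): print(ty,tx,(P+M@[tx,ty,0])[:2].round(3),pr(P+M@[tx,ty,0]))
print('candle0',pr([.424,.118,.015]),pr([.424,.099,.015]))
for a,q in (('tip',(305,245)),('tipL',(292,235))): print(a,ray('scene',190+q[0]/3.5,170+q[1]/3.5,.008))
"
```

```text
[0.43206453 0.12010784 0.00796994] [-0.19925112  0.17095611 -0.91042501] [ 0.07817314  0.13609776 -0.01773534] 0.21782729999311531
-0.029 -0.0095 [0.462 0.114] [302. 253.]
-0.029 0.0095 [0.452 0.097] [319. 274.]
-0.01 -0.0095 [0.445 0.123] [275. 266.]
-0.01 0.0095 [0.436 0.107] [292. 288.]
0.01 -0.0095 [0.428 0.133] [246. 280.]
0.01 0.0095 [0.419 0.117] [262. 302.]
0.029 -0.0095 [0.412 0.143] [217. 293.]
0.029 0.0095 [0.402 0.126] [234. 316.]
candle0 [265. 287.] [294. 299.]
tip [0.46844089 0.11534012 0.008     ]
tipL [0.47172311 0.12604037 0.008     ]
```

Finger tips project about 8 mm too high: when part-open, the tips retract, so they passed over the 15 mm tea light without touching it (zero force, tea light unmoved at crop (275,292)). I back off and descend gently until I feel the table.

Call:
send_rows:
  increments:
    - [2,[1.5,0.2,0],[0,0,0]]
    - [2,[1.5,0,0],[0,0,0]]
    - [2,[2.1,0,0],[0,0,0]]
    - [2,[0,0,0],[0,0,0]]

```text
clock: 11.05
position: [0.4008, 0.0718, 0.0075]
ee_rot: [1.559, -2.722, 0.001]
force: [-0.2, 0.2, 0.2]
width: 0.22
gripper_force: 0.0
```

Call:
send_rows:
  increments:
    - [2,[0,0,0.2],[0,0,0]]
    - [2,[0,0,0],[0,0,0]]

```text
clock: 11.25
position: [0.4043, 0.076, 0.0059]
ee_rot: [-1.566, 2.723, 0.0]
force: [0.4, 0.7, -0.1]
width: 0.218
gripper_force: 0.0
```

Call:
send_rows:
  increments:
    - [2,[0,0,0.2],[0,0,0]]
    - [2,[0,0,0],[0,0,0]]

```text
clock: 11.45
position: [0.4043, 0.0765, 0.0037]
ee_rot: [1.567, -2.723, -0.0]
force: [-0.1, 0.9, 0.2]
width: 0.216
gripper_force: 0.0
```

Call:
send_rows:
  increments:
    - [2,[0,0,0.2],[0,0,0]]
    - [2,[0,0,0],[0,0,0]]

```text
clock: 11.65
position: [0.4042, 0.0764, 0.0017]
ee_rot: [1.567, -2.723, -0.0]
force: [-0.1, 0.1, 0.5]
width: 0.221
gripper_force: 0.0
```

```bash
python3 -c "
from h import *
go(.403,.076,.002,-120)
im=arm.get_image('scene');H,S,V=cv2.split(hsv(im))
for c,st in blobs((H>40)&(H<85)&(S>40)&(V>60),20): print('green sc',c,st,ray('scene',*c,.015).round(4))
im=arm.get_image('top');H,S,V=cv2.split(hsv(im))
for c,st in blobs((H>40)&(H<85)&(S>40)&(V>60),20): print('green top',c,st)
"
```

```text
t 11.65 p [0.4042 0.0764 0.0017] head -120.15 tilt [-0.0003  0.    ] F [-0.1  0.1  0.5] w 0.22
shift cm [ 0.09  0.08 -0.03] turn -0.003
green top [70.3 55.2] [51, 39, 42, 38, 1143]
green top [ 86.8 137.2] [72, 132, 29, 10, 117]
green top [277.9 253.2] [276, 249, 6, 9, 26]
```

Call:
send_rows:
  increments:
    - [2,[0,0,0.15],[0,0,0]]
    - [2,[0,0,0],[0,0,0]]

```text
clock: 11.95
position: [0.4042, 0.0762, 0.0003]
ee_rot: [1.567, -2.723, -0.0]
force: [0.6, 0.2, 0.3]
width: 0.218
gripper_force: 0.0
```

Call:
send_rows:
  increments:
    - [2,[0,0,0.15],[0,0,0]]
    - [2,[0,0,0],[0,0,0]]

```text
clock: 12.15
position: [0.4042, 0.0762, -0.0012]
ee_rot: [1.566, -2.723, -0.0]
force: [0.4, -0.3, -0.5]
width: 0.224
gripper_force: 0.0
```

Call:
send_rows:
  increments:
    - [2,[0,0,0.15],[0,0,0]]
    - [2,[0,0,0],[0,0,0]]

```text
clock: 12.35
position: [0.4042, 0.0762, -0.0027]
ee_rot: [1.566, -2.723, -0.0]
force: [0.0, 1.1, 0.0]
width: 0.219
gripper_force: 0.0
```

Call:
send_rows:
  increments:
    - [2,[0,0,0.15],[0,0,0]]
    - [2,[0,0,0],[0,0,0]]

```text
clock: 12.55
position: [0.4042, 0.0762, -0.0042]
ee_rot: [1.566, -2.723, -0.0]
force: [0.7, 0.8, 0.3]
width: 0.214
gripper_force: 0.0
```

Call:
send_rows:
  increments:
    - [2,[0,0,0.15],[0,0,0]]
    - [2,[0,0,0],[0,0,0]]

```text
clock: 12.75
position: [0.4042, 0.0762, -0.0057]
ee_rot: [1.567, -2.723, -0.0]
force: [-0.1, -0.4, 0.5]
width: 0.214
gripper_force: 0.0
```

Call:
send_rows:
  increments:
    - [2,[-1,0,0],[0,0,0]]
    - [2,[-1,0,0],[0,0,0]]
    - [2,[-1,0,0],[0,0,0]]
    - [2,[-1,-0.1,0],[0,0,0]]
    - [2,[-1,-0.1,0],[0,0,0]]

```text
clock: 13.25
position: [0.4317, 0.1195, -0.0056]
ee_rot: [-1.567, 2.722, 0.0]
force: [0.4, -0.3, 1.2]
width: 0.219
gripper_force: 0.0
```

```bash
python3 -c "
from h import *
go(.517,.242,-.006,-120)
im=arm.get_image('scene');cv2.imwrite('pics/scene8.png',im[:,:,::-1]);H,S,V=cv2.split(hsv(im))
for c,st in blobs((H>40)&(H<85)&(S>40)&(V>60),8): print('green sc',c,st,ray('scene',*c,.015).round(4))
im=arm.get_image('top');cv2.imwrite('pics/top8.png',im[:,:,::-1]);H,S,V=cv2.split(hsv(im))
for c,st in blobs((H>40)&(H<85)&(S>40)&(V>60),8): print('green top',c,st)
"
```

```text
t 13.25 p [ 0.4317  0.1195 -0.0056] head -120.14 tilt [0.0002 0.0003] F [ 0.4 -0.3  1.2] w 0.22
shift cm [-14.87  -1.22   0.05] turn -0.002
green sc [268.5 253.2] [264, 248, 10, 11, 73] [0.4241 0.1114 0.015 ]
green top [70.4 55.3] [51, 39, 42, 38, 1153]
green top [ 86.7 137.4] [71, 132, 30, 10, 128]
```

```bash
python3 -c "
from h import *
a=cv2.imread('pics/scene8.png')[190:290,220:320];b=cv2.imread('pics/top8.png')[180:305,230:355]
a=cv2.resize(a,(400,400),interpolation=2);b=cv2.resize(b,(400,400),interpolation=2)
cv2.imwrite('pics/both8.png',np.hstack([a,b]))"
```

```text
(no output)
```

View pics/both8.png

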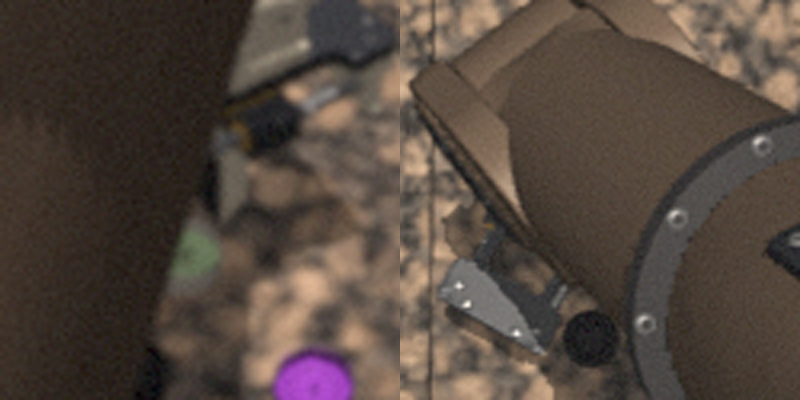

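The last look is ambiguous by eye: the tip is at scene (278,245) and the tea light at (269,253), still unmoved. But no table contact at TCP z = -6 mm proves the tips sit high. I back off and lower until touch.

Call:
send_rows:
  increments:
    - [2,[1.5,0.2,0],[0,0,0]]
    - [2,[1.5,0,0],[0,0,0]]
    - [2,[2,0,0],[0,0,0]]
    - [2,[0,0,0],[0,0,0]]
    - [2,[0,0,0.2],[0,0,0]]

```text
clock: 13.85
position: [0.4036, 0.0747, -0.0074]
ee_rot: [1.563, -2.725, 0.001]
force: [0.8, 0.0, 0.2]
width: 0.215
gripper_force: 0.0
```

Call:
send_rows:
  increments:
    - [2,[0,0,0.15],[0,0,0]]
    - [2,[0,0,0],[0,0,0]]

```text
clock: 14.05
position: [0.4043, 0.0764, -0.0092]
ee_rot: [-1.567, 2.723, 0.0]
force: [-0.7, 1.0, -0.1]
width: 0.218
gripper_force: 0.0
```

Call:
send_rows:
  increments:
    - [2,[0,0,0.15],[0,0,0]]
    - [2,[0,0,0],[0,0,0]]

```text
clock: 14.25
position: [0.4042, 0.0765, -0.0108]
ee_rot: [1.567, -2.723, -0.0]
force: [-0.0, -0.1, 0.0]
width: 0.217
gripper_force: 0.0
```

Call:
send_rows:
  increments:
    - [2,[0,0,0.15],[0,0,0]]
    - [2,[0,0,0],[0,0,0]]

```text
clock: 14.45
position: [0.4042, 0.0763, -0.0122]
ee_rot: [1.567, -2.723, -0.0]
force: [0.4, 0.7, 0.5]
width: 0.219
gripper_force: 0.0
```

Call:
send_rows:
  increments:
    - [2,[0,0,0.15],[0,0,0]]
    - [2,[0,0,0],[0,0,0]]

```text
clock: 14.65
position: [0.4042, 0.0762, -0.0137]
ee_rot: [1.567, -2.723, -0.0]
force: [-0.6, 0.6, -0.1]
width: 0.216
gripper_force: 0.0
```

Call:
send_rows:
  increments:
    - [2,[0,0,0.15],[0,0,0]]
    - [2,[0,0,0],[0,0,0]]

```text
clock: 14.85
position: [0.4042, 0.0762, -0.0152]
ee_rot: [1.566, -2.723, -0.0]
force: [0.6, -0.1, 0.8]
width: 0.218
gripper_force: 0.0
```

Call:
send_rows:
  increments:
    - [2,[0,0,0.15],[0,0,0]]
    - [2,[0,0,0],[0,0,0]]

```text
clock: 15.05
position: [0.4042, 0.0762, -0.0167]
ee_rot: [1.567, -2.723, -0.0]
force: [-0.9, -0.5, -0.4]
width: 0.218
gripper_force: 0.0
```

Call:
send_rows:
  increments:
    - [2,[0,0,0.15],[0,0,0]]
    - [2,[0,0,0],[0,0,0]]

```text
clock: 15.25
position: [0.4042, 0.0762, -0.0182]
ee_rot: [1.566, -2.723, -0.0]
force: [0.3, -0.7, 0.8]
width: 0.219
gripper_force: 0.0
```

Call:
send_rows:
  increments:
    - [2,[0,0,0.15],[0,0,0]]
    - [2,[0,0,0],[0,0,0]]

```text
clock: 15.45
position: [0.4042, 0.0762, -0.0197]
ee_rot: [1.567, -2.723, -0.0]
force: [-0.2, -0.4, -1.0]
width: 0.216
gripper_force: 0.0
```

```bash
python3 -c "
from h import *
go(.404,.076,-.02,-120)
im=arm.get_image('top');cv2.imwrite('pics/top9.png',im[:,:,::-1])
print(im[225:262:4,268:284:4].tolist())
H,S,V=cv2.split(hsv(im))
for c,st in blobs((H>40)&(H<85)&(S>40)&(V>60),8): print('green top',c,st)
print('black',[x for x in blobs((V<45)&(np.arange(560)[None]<330)&(np.arange(560)[None]>250)&(np.arange(420)[:,None]>230),30)])
im=arm.get_image('scene');H,S,V=cv2.split(hsv(im))
for c,st in blobs((H>40)&(H<85)&(S>40)&(V>60),8): print('green sc',c,st)
"
```

```text
t 15.45 p [ 0.4042  0.0762 -0.0197] head -120.17 tilt [-0.0002 -0.    ] F [-0.2 -0.4 -1. ] w 0.22
shift cm [0.02 0.   0.03] turn -0.003
[[[87, 74, 59], [91, 74, 62], [86, 71, 64], [87, 71, 60]], [[59, 51, 44], [88, 77, 64], [90, 72, 62], [86, 71, 57]], [[54, 45, 38], [59, 47, 38], [91, 75, 64], [85, 73, 59]], [[102, 86, 79], [90, 74, 65], [65, 55, 46], [104, 88, 73]], [[123, 108, 96], [40, 37, 38], [102, 84, 70], [96, 79, 65]], [[116, 100, 86], [104, 91, 83], [41, 45, 39], [69, 57, 48]], [[106, 96, 87], [131, 114, 97], [70, 72, 67], [57, 47, 43]], [[84, 76, 69], [163, 135, 111], [125, 134, 107], [35, 35, 35]], [[70, 59, 56], [100, 86, 74], [102, 83, 69], [108, 120, 94]], [[61, 53, 50], [73, 64, 59], [100, 81, 64], [80, 73, 61]]]
green top [70.3 55.3] [51, 39, 42, 38, 1148]
green top [ 86.5 137.6] [72, 132, 29, 10, 125]
green top [277.7 253.7] [275, 250, 6, 8, 19]
black [(array([285. , 259.5]), [274, 245, 24, 32, 75]), (array([291.6, 280.9]), [284, 276, 14, 11, 84])]
```

Call:
send_rows:
  increments:
    - [2,[-1,0,0],[0,0,0]]
    - [2,[-1,0,0],[0,0,0]]
    - [2,[-1,0,0],[0,0,0]]
    - [2,[0,0,0],[0,0,0]]

```text
clock: 15.95
position: [0.4207, 0.1044, -0.0194]
ee_rot: [-1.568, 2.72, 0.001]
force: [0.6, -0.6, -0.9]
width: 0.215
gripper_force: 0.0
```

```bash
python3 -c "
from h import *
go(.517,.242,-.02,-120)
for n in('scene','top'):
  im=arm.get_image(n);H,S,V=cv2.split(hsv(im))
  for c,st in blobs((H>40)&(H<85)&(S>40)&(V>60),8): print(n,c,st,ray(n,*c,.015).round(4))
"
```

```text
t 15.95 p [ 0.4207  0.1044 -0.0194] head -120.07 tilt [0.0015 0.0014] F [ 0.6 -0.6 -0.9] w 0.22
shift cm [-16.74  -1.44   0.09] turn -0.001
top [70.4 55.3] [51, 39, 42, 38, 1148] [0.8869 0.6146 0.015 ]
top [ 86.7 137.5] [71, 132, 30, 10, 132] [0.6843 0.5624 0.015 ]
```

Call:
send_rows:
  increments:
    - [2,[-1,-0.1,0],[0,0,0]]
    - [2,[-1,-0.1,0],[0,0,0]]
    - [2,[0,0,0],[0,0,0]]

```text
clock: 16.35
position: [0.4326, 0.1202, -0.0194]
ee_rot: [-1.567, 2.72, 0.001]
force: [0.2, -0.3, -0.0]
width: 0.22
gripper_force: 0.0
```

```bash
python3 -c "
from h import *
go(.517,.242,-.02,-120)
for n in('scene','top'):
  im=arm.get_image(n);cv2.imwrite('pics/%s10.png'%n,im[:,:,::-1]);H,S,V=cv2.split(hsv(im))
  for c,st in blobs((H>40)&(H<85)&(S>40)&(V>40),8): print(n,c,st,ray(n,*c,.015).round(4))
"
```

```text
t 16.35 p [ 0.4326  0.1202 -0.0194] head -120.12 tilt [0.0017 0.0014] F [ 0.2 -0.3 -0. ] w 0.22
shift cm [-14.77  -1.19   0.1 ] turn -0.002
scene [267.9 242.2] [266, 241, 4, 4, 9] [0.4488 0.1266 0.015 ]
top [70.4 55.2] [51, 38, 42, 39, 1149] [0.8871 0.6146 0.015 ]
top [ 87.  137.5] [71, 132, 30, 10, 142] [0.6842 0.5617 0.015 ]
```

The tea light now moves with the fingers (TCP z about -19 mm). I continue the diagonal leg.

Call:
send_rows:
  increments:
    - [2,[-1.2,-0.1,0],[0,0,0]]
    - [2,[-1.2,-0.1,0],[0,0,0]]
    - [2,[-1.2,-0.1,0],[0,0,0]]
    - [2,[-1.2,-0.1,0],[0,0,0]]
    - [2,[-1.2,-0.1,0],[0,0,0]]

```text
clock: 16.95
position: [0.4663, 0.1689, -0.0196]
ee_rot: [-1.567, 2.723, 0.0]
force: [1.1, 0.9, -0.9]
width: 0.216
gripper_force: 0.1
```

Call:
send_rows:
  increments:
    - [2,[-1.2,-0.1,0],[0,0,0]]
    - [2,[-1.2,-0.1,0],[0,0,0]]
    - [2,[-1.2,-0.1,0],[0,0,0]]
    - [2,[-1,-0.1,0],[0,0,0]]
    - [2,[-1,-0.1,0],[0,0,0]]

```text
clock: 17.45
position: [0.4985, 0.2143, -0.0196]
ee_rot: [1.567, -2.723, 0.0]
force: [-0.1, 0.6, 0.1]
width: 0.219
gripper_force: 0.1
```

```bash
python3 -c "
from h import *
go(.522,.249,-.02,-120)
for n in('scene','top'):
  im=arm.get_image(n);cv2.imwrite('pics/%s11.png'%n,im[:,:,::-1]);H,S,V=cv2.split(hsv(im))
  for c,st in blobs((H>40)&(H<85)&(S>40)&(V>40),8): print(n,c,st,ray(n,*c,.015).round(4))
"
```

```text
t 17.45 p [ 0.4985  0.2143 -0.0196] head -120.18 tilt [-0.0001 -0.0001] F [-0.1  0.6  0.1] w 0.22
shift cm [-4.18 -0.29  0.04] turn -0.003
top [70.4 55.3] [51, 39, 42, 38, 1152] [0.8869 0.6146 0.015 ]
top [ 87.1 137.7] [72, 132, 29, 10, 140] [0.6838 0.5614 0.015 ]
```

Call:
send_rows:
  increments:
    - [2,[-1,-0.1,0],[0,0,0]]
    - [2,[-1,-0.1,0],[0,0,0]]
    - [2,[-1,-0.1,0],[0,0,0]]
    - [2,[-1,0,0],[0,0,0]]
    - [2,[0,0,0],[0,0,0]]

```text
clock: 18.05
position: [0.5216, 0.2488, -0.0194]
ee_rot: [-1.567, 2.721, 0.001]
force: [-0.3, 0.2, -0.2]
width: 0.218
gripper_force: 0.0
```

Call:
send_rows:
  increments:
    - [2,[1.5,0,0],[0,0,0]]
    - [2,[2.5,0,0],[0,0,0]]
    - [2,[3,0,-2],[0,0,0]]
    - [2,[4,0,-4],[0,0,0]]
    - [2,[0,0,0],[0,0,0]]

```text
clock: 18.55
position: [0.4671, 0.1515, 0.0385]
ee_rot: [-1.561, 2.726, -0.004]
force: [0.3, 0.1, 0.3]
width: 0.217
gripper_force: 0.0
```

```bash
python3 -c "
from h import *
go(.522,.249,-.02,-120)
for n in('scene','top'):
  im=arm.get_image(n);cv2.imwrite('pics/%s12.png'%n,im[:,:,::-1]);H,S,V=cv2.split(hsv(im))
  for c,st in blobs((H>40)&(H<85)&(S>40)&(V>40),8): print(n,c,st,ray(n,*c,.015).round(4))
"
```

```text
t 18.55 p [0.4671 0.1515 0.0385] head -120.39 tilt [ 0.0018 -0.0021] F [0.3 0.1 0.3] w 0.22
shift cm [-11.19   0.21   5.84] turn -0.007
top [70.4 55.2] [51, 39, 42, 38, 1153] [0.8871 0.6146 0.015 ]
top [ 86.8 137.6] [71, 132, 30, 10, 140] [0.684  0.5621 0.015 ]
top [212.7 201.3] [206, 193, 16, 16, 155] [0.5339 0.2736 0.015 ]
```

The tea light is at (0.534, 0.274), exactly in front of its bin. Next I rotate to push straight in.

Call:
send_rows:
  increments:
    - [2,[0,0,-2],[0,0,0.15]]
    - [2,[0,0,0],[0,0,0.15]]
    - [2,[0,0,0],[0,0,0.15]]
    - [2,[0,0,0],[0,0,0.15]]
    - [2,[0,0,0],[0,0,0.15]]

```text
clock: 19.15
position: [0.4678, 0.1568, 0.0549]
ee_rot: [0.453, -3.108, -0.0]
force: [0.5, -0.4, 0.3]
width: 0.218
gripper_force: 0.0
```

Call:
send_rows:
  increments:
    - [2,[0,0,0],[0,0,0.15]]
    - [2,[0,0,0],[0,0,0.15]]
    - [2,[0,0,0],[0,0,0.05]]
    - [2,[0,0,0],[0,0,0]]

```text
clock: 19.55
position: [0.4677, 0.1567, 0.0549]
ee_rot: [-0.086, -3.14, 0.001]
force: [0.2, 0.1, 0.9]
width: 0.221
gripper_force: 0.0
```

```bash
python3 -c "
from h import *
go(.502,.273,-.019,176.7)"
```

```text
t 19.55 p [0.4677 0.1567 0.0549] head 176.86 tilt [-0.0008 -0.0004] F [0.2 0.1 0.9] w 0.22
shift cm [-2.79 11.8   7.38] turn 0.003
```

Call:
send_rows:
  increments:
    - [2,[-1,4,0],[0,0,0]]
    - [2,[-1,4,0],[0,0,0]]
    - [2,[-0.8,3.8,0],[0,0,0]]
    - [2,[0,0,0],[0,0,0]]
    - [2,[0,0,2],[0,0,0]]

```text
clock: 20.05
position: [0.5037, 0.2751, 0.0367]
ee_rot: [0.08, 3.138, 0.004]
force: [0.2, 0.1, -0.3]
width: 0.213
gripper_force: 0.0
```

Call:
send_rows:
  increments:
    - [2,[0,0,2],[0,0,0]]
    - [2,[0,0,1.5],[0,0,0]]
    - [2,[0,0,1],[0,0,0]]
    - [2,[0,0,0.8],[0,0,0]]
    - [2,[0,0,0],[0,0,0]]

```text
clock: 20.55
position: [0.5018, 0.2716, -0.0182]
ee_rot: [-0.087, -3.139, 0.001]
force: [-0.1, -0.3, 0.9]
width: 0.218
gripper_force: 0.0
```

```bash
python3 -c "
from h import *
go(.608,.267,-.019,176.7)
for n in('scene','top'):
  im=arm.get_image(n);cv2.imwrite('pics/%s13.png'%n,im[:,:,::-1]);H,S,V=cv2.split(hsv(im))
  for c,st in blobs((H>40)&(H<85)&(S>40)&(V>40),8): print(n,c,st,ray(n,*c,.015).round(4))
"
```

```text
t 20.55 p [ 0.5018  0.2716 -0.0182] head 176.84 tilt [-0.0014 -0.0008] F [-0.1 -0.3  0.9] w 0.22
shift cm [-10.63   0.12   0.06] turn 0.002
scene [237.2 196.8] [236, 195, 4, 4, 10] [0.5351 0.2561 0.015 ]
top [70.3 55.3] [51, 39, 42, 38, 1153] [0.8869 0.6149 0.015 ]
top [ 86.9 137.6] [72, 132, 29, 10, 145] [0.684  0.5619 0.015 ]
```

Call:
send_rows:
  increments:
    - [2,[-1,0.1,0],[0,0,0]]
    - [2,[-1,0,0],[0,0,0]]
    - [2,[-1.2,0,0],[0,0,0]]
    - [2,[-1.2,0,0],[0,0,0]]
    - [2,[-1.2,0,0],[0,0,0]]

```text
clock: 21.15
position: [0.5598, 0.2695, -0.0171]
ee_rot: [0.089, 3.14, 0.0]
force: [-0.7, -0.3, 1.0]
width: 0.217
gripper_force: 0.0
```

Call:
send_rows:
  increments:
    - [2,[-1.2,0,0],[0,0,0]]
    - [2,[-1.2,0,0],[0,0,0]]
    - [2,[-1,0,0],[0,0,0]]
    - [2,[-1,0,0],[0,0,0]]
    - [2,[-0.9,0,0],[0,0,0]]

```text
clock: 21.65
position: [0.612, 0.2667, -0.0173]
ee_rot: [-0.088, -3.14, 0.0]
force: [-0.2, -0.5, -0.3]
width: 0.214
gripper_force: 0.0
```

Call:
send_rows:
  increments:
    - [2,[0,0,0],[0,0,0]]
    - [2,[1.5,0,0],[0,0,0]]
    - [2,[3,0,0],[0,0,0]]
    - [2,[3,0,0],[0,0,0]]
    - [2,[0,0,-3],[0,0,0]]

```text
clock: 22.15
position: [0.5282, 0.2704, 0.0094]
ee_rot: [-0.081, -3.13, 0.007]
force: [0.4, 0.4, 0.5]
width: 0.222
gripper_force: 0.0
```

Call:
send_rows:
  increments:
    - [2,[0,0,-5],[0,0,0]]
    - [2,[0,0,-5],[0,0,0]]
    - [2,[4,-4,-2],[0,0,0]]
    - [2,[4,-4,0],[0,0,0]]
    - [2,[4,-4,0],[0,0,0]]

```text
clock: 22.65
position: [0.4253, 0.1723, 0.1301]
ee_rot: [0.087, 3.139, 0.001]
force: [0.0, 0.5, 0.5]
width: 0.215
gripper_force: 0.0
```

```bash
python3 -c "
from h import *
go(.35,0,.2,176.7)
for n in('scene','top'):
  im=arm.get_image(n);cv2.imwrite('pics/%s14.png'%n,im[:,:,::-1]);H,S,V=cv2.split(hsv(im))
  for c,st in blobs((H>40)&(H<85)&(S>40)&(V>40),8): print(n,c,st,ray(n,*c,.015).round(4))
  if n=='top':
    print('white',[x for x in blobs((S<45)&(V>140),200) if 140<x[0][0]<420])
    print('red',blobs(((H<8)|(H>172))&(S>150)&(V>100),100),'orange',blobs((H>8)&(H<18)&(S>150)&(V>120),100),'blue',blobs((H>100)&(H<125)&(S>120)&(V>90),100))
    z=cv2.imread('pics/top0.png')[:,:,::-1];H,S,V=cv2.split(hsv(z))
    print('red0',blobs(((H<8)|(H>172))&(S>150)&(V>100),100),'orange0',blobs((H>8)&(H<18)&(S>150)&(V>120),100),'blue0',blobs((H>100)&(H<125)&(S>120)&(V>90),100))
    d=cv2.absdiff(np.ascontiguousarray(z),im).max(2)>60
    print('diff left bin',blobs(d[105:185,165:275],15))
"
```

```text
t 22.65 p [0.4253 0.1723 0.1301] head 176.84 tilt [0.0014 0.0008] F [0.  0.5 0.5] w 0.22
shift cm [  6.56 -17.61  -7.01] turn 0.002
scene [232.3 195.6] [226, 192, 14, 9, 92] [0.5332 0.2683 0.015 ]
top [70.4 55.2] [51, 38, 42, 39, 1152] [0.8871 0.6146 0.015 ]
top [ 86.9 137.6] [71, 132, 30, 10, 147] [0.684  0.5619 0.015 ]
white [(array([295.5,  89. ]), [280, 74, 33, 31, 807]), (array([349.1, 139.7]), [332, 123, 35, 33, 871]), (array([155. , 247.1]), [145, 238, 22, 20, 288]), (array([151. , 402.8]), [111, 386, 80, 34, 2577]), (array([214.7, 402.6]), [191, 386, 48, 34, 1605])]
red [(array([423.1, 223.8]), [409, 211, 29, 27, 591])] orange [(array([ 71. , 167.5]), [62, 157, 20, 23, 321]), (array([136.5, 197.7]), [118, 180, 38, 37, 1030])] blue [(array([392.2, 152.4]), [382, 133, 19, 34, 287])]
red0 [(array([423.2, 223.9]), [410, 211, 28, 27, 587])] orange0 [(array([ 71. , 167.6]), [62, 157, 20, 23, 319]), (array([136.5, 197.6]), [118, 180, 38, 37, 1021])] blue0 [(array([392.2, 152.4]), [382, 133, 19, 34, 283])]
diff left bin [(array([79.5, 60.3]), [43, 41, 59, 35, 1027]), (array([104.7,  61.1]), [103, 57, 5, 8, 21]), (array([104.9,  72.2]), [102, 69, 8, 7, 38]), (array([22.9, 77.6]), [18, 75, 9, 5, 23]), (array([92.2, 78. ]), [89, 77, 7, 3, 20])]
```

The tea light stayed at about (0.533, 0.27). The tips rode over it because z was 2 mm higher than on the diagonal leg. I'll measure it again and go in lower.

Call:
send_rows:
  increments:
    - [2,[0,-4,0],[0,0,0]]
    - [2,[0,-4,0],[0,0,0]]
    - [2,[0,-4,0],[0,0,0]]
    - [2,[0,-2,0],[0,0,0]]
    - [2,[0,0,0],[0,0,0]]

```text
clock: 23.25
position: [0.4182, 0.0304, 0.1295]
ee_rot: [-0.095, -3.14, 0.001]
force: [-0.1, 0.5, -0.0]
width: 0.219
gripper_force: 0.0
```

```bash
python3 -c "
from h import *
go(.502,.273,.05,176.7)
for n in('scene','top'):
  im=arm.get_image(n);cv2.imwrite('pics/%s15.png'%n,im[:,:,::-1]);H,S,V=cv2.split(hsv(im))
  for c,st in blobs((H>40)&(H<85)&(S>40)&(V>40),8): print(n,c,st,ray(n,*c,.015).round(4))
  if n=='top':
    z=cv2.imread('pics/top0.png')[:,:,::-1]
    d=cv2.absdiff(np.ascontiguousarray(z),im).max(2)>60
    print('diff left bin',blobs(d[105:185,165:275],15))
"
```

```text
t 23.25 p [0.4182 0.0304 0.1295] head 176.55 tilt [-0.0004 -0.0008] F [-0.1  0.5 -0. ] w 0.22
shift cm [-6.9  24.73  7.93] turn -0.003
top [70.3 55.2] [51, 39, 42, 38, 1149] [0.8871 0.6149 0.015 ]
top [ 87.  137.6] [71, 132, 30, 10, 150] [0.684  0.5617 0.015 ]
top [213.9 200.4] [206, 193, 17, 16, 195] [0.5359 0.2709 0.015 ]
diff left bin []
```

Call:
send_rows:
  increments:
    - [2,[-1.1,4.1,0],[0,0,0]]
    - [2,[-1.1,4.1,0],[0,0,0]]
    - [2,[-1.2,4.1,0],[0,0,0]]
    - [2,[-1.2,4.1,0],[0,0,0]]
    - [2,[-1.2,4.1,0],[0,0,0]]

```text
clock: 23.85
position: [0.4878, 0.2384, 0.1294]
ee_rot: [-0.084, -3.14, -0.001]
force: [0.9, 0.5, 0.9]
width: 0.218
gripper_force: 0.0
```

Call:
send_rows:
  increments:
    - [2,[-1.2,4.1,0],[0,0,0]]
    - [2,[0,0,0],[0,0,0]]
    - [2,[0,0,4],[0,0,0]]
    - [2,[0,0,4],[0,0,0]]
    - [2,[0,0,2],[0,0,0]]

```text
clock: 24.35
position: [0.4998, 0.2755, 0.0263]
ee_rot: [-0.084, -3.137, 0.002]
force: [-0.3, 0.1, -0.3]
width: 0.217
gripper_force: 0.0
```

```bash
python3 -c "
from h import *
go(.502,.2715,-.025,176.7)"
```

```text
t 24.35 p [0.4998 0.2755 0.0263] head 176.93 tilt [-0.0037 -0.0013] F [-0.3  0.1 -0.3] w 0.22
shift cm [-0.26 -0.38  5.13] turn 0.004
```

Call:
send_rows:
  increments:
    - [2,[-0.2,-0.4,1.5],[0,0,0]]
    - [2,[0,0,1.5],[0,0,0]]
    - [2,[0,0,1],[0,0,0]]
    - [2,[0,0,0.7],[0,0,0]]
    - [2,[0,0,0],[0,0,0]]

```text
clock: 24.85
position: [0.5034, 0.2712, -0.0182]
ee_rot: [-0.086, -3.139, 0.001]
force: [-0.9, 0.7, 1.1]
width: 0.22
gripper_force: 0.0
```

Call:
send_rows:
  increments:
    - [2,[0,0,0.2],[0,0,0]]
    - [2,[0,0,0.2],[0,0,0]]
    - [2,[0,0,0],[0,0,0]]

```text
clock: 25.15
position: [0.5044, 0.2709, -0.0213]
ee_rot: [0.088, 3.14, 0.001]
force: [0.5, -0.4, 0.1]
width: 0.217
gripper_force: 0.0
```

```bash
python3 -c "
from h import *
go(.609,.2655,-.025,176.7)"
```

```text
t 25.15 p [ 0.5044  0.2709 -0.0213] head 176.8 tilt [0.0005 0.0004] F [ 0.5 -0.4  0.1] w 0.22
shift cm [-10.47   0.04   0.38] turn 0.002
```

Call:
send_rows:
  increments:
    - [2,[0,0,0.2],[0,0,0]]
    - [2,[0,0,0.1],[0,0,0]]
    - [2,[-0.5,0,0],[0,0,0]]
    - [2,[-1,0,0],[0,0,0]]
    - [2,[-1,0,0],[0,0,0]]

```text
clock: 25.65
position: [0.5304, 0.2693, -0.0244]
ee_rot: [0.088, 3.14, 0.0]
force: [0.6, 0.3, 0.5]
width: 0.218
gripper_force: 0.1
```

Call:
send_rows:
  increments:
    - [2,[-1,0,0],[0,0,0]]
    - [2,[-1,0,0],[0,0,0]]
    - [2,[-1,0,0],[0,0,0]]
    - [2,[-1,0,0],[0,0,0]]
    - [2,[-1,0,0],[0,0,0]]

```text
clock: 26.15
position: [0.58, 0.2665, -0.0246]
ee_rot: [-0.088, -3.14, -0.0]
force: [-1.6, 0.4, -0.1]
width: 0.219
gripper_force: 0.2
```

```bash
python3 -c "
from h import *
go(.609,.2655,-.025,176.7)
for n in('scene','top'):
  im=arm.get_image(n);H,S,V=cv2.split(hsv(im))
  for c,st in blobs((H>40)&(H<85)&(S>40)&(V>40),8): print(n,c,st,ray(n,*c,.015).round(4))
"
```

```text
t 26.15 p [ 0.58    0.2665 -0.0246] head 176.8 tilt [-0.  0.] F [-1.6  0.4 -0.1] w 0.22
shift cm [-2.9   0.06  0.04] turn 0.002
top [70.3 55.3] [51, 38, 42, 39, 1152] [0.8869 0.6149 0.015 ]
top [ 86.9 137.6] [71, 132, 30, 10, 145] [0.684  0.5619 0.015 ]
```

Call:
send_rows:
  increments:
    - [2,[-1,0,0],[0,0,0]]
    - [2,[-1,0,0],[0,0,0]]
    - [2,[-0.9,0,0],[0,0,0]]
    - [2,[0,0,0],[0,0,0]]
    - [2,[0.8,0,0],[0,0,0]]

```text
clock: 26.75
position: [0.6009, 0.265, -0.0246]
ee_rot: [0.09, 3.139, 0.0]
force: [0.5, 0.3, 0.1]
width: 0.22
gripper_force: 0.0
```

Call:
send_rows:
  increments:
    - [2,[3,0,0],[0,0,0]]
    - [2,[3,0,0],[0,0,0]]
    - [2,[0,0,-4],[0,0,0]]
    - [2,[0,0,-5],[0,0,0]]
    - [2,[0,0,-5],[0,0,0]]

```text
clock: 27.25
position: [0.5381, 0.2687, 0.1167]
ee_rot: [-0.086, -3.139, 0.001]
force: [0.9, 0.5, -0.4]
width: 0.217
gripper_force: 0.0
```

Call:
send_rows:
  increments:
    - [2,[1,-4,-3],[0,0,0]]
    - [2,[2,-4,0],[0,0,0]]
    - [2,[2,-4,0],[0,0,0]]
    - [2,[2,-4,0],[0,0,0]]
    - [2,[2,-4,0],[0,0,0]]

```text
clock: 27.75
position: [0.4371, 0.0737, 0.1448]
ee_rot: [-0.087, -3.14, -0.0]
force: [0.3, -0.9, 0.1]
width: 0.217
gripper_force: 0.0
```

Call:
send_rows:
  increments:
    - [2,[0,-4,0],[0,0,0]]
    - [2,[0,-2,0],[0,0,0]]
    - [2,[0,0,0],[0,0,0]]

```text
clock: 28.05
position: [0.4346, 0.0122, 0.1449]
ee_rot: [-0.094, -3.14, 0.001]
force: [-0.0, 0.0, -0.2]
width: 0.22
gripper_force: 0.0
```

```bash
python3 -c "
from h import *
go(.4,.0,.15,176.7)
z=cv2.imread('pics/top0.png')[:,:,::-1]
for n in('scene','top'):
  im=arm.get_image(n);cv2.imwrite('pics/%s16.png'%n,im[:,:,::-1]);H,S,V=cv2.split(hsv(im))
  for c,st in blobs((H>40)&(H<85)&(S>40)&(V>40),8): print(n,c,st,ray(n,st[0]+st[2]/2-.5,st[1]+st[3]/2-.5,.015).round(4))
  if n=='top':
    print('white',[x for x in blobs((S<45)&(V>140),200) if 140<x[0][0]<420])
    d=cv2.absdiff(np.ascontiguousarray(z),im).max(2)>60
    print('diff',blobs(d,15))
"
```

```text
t 28.05 p [0.4346 0.0122 0.1449] head 176.56 tilt [-0.0003 -0.0008] F [-0.   0.  -0.2] w 0.22
shift cm [ 3.38 -1.43 -0.51] turn -0.002
scene [259.5 171.9] [257, 169, 6, 7, 32] [0.6374 0.2555 0.015 ]
top [70.4 55.3] [51, 39, 42, 38, 1154] [0.8813 0.6116 0.015 ]
top [ 87.1 137.6] [71, 132, 30, 10, 146] [0.6867 0.5653 0.015 ]
top [218.3 156.4] [211, 149, 16, 15, 171] [0.6374 0.2626 0.015 ]
white [(array([295.5,  89. ]), [280, 74, 33, 31, 808]), (array([348.9, 136.1]), [332, 124, 35, 25, 652]), (array([155.1, 247.1]), [145, 238, 22, 20, 292]), (array([175.5, 402.7]), [111, 386, 128, 34, 4192])]
diff [(array([361.3, 157.9]), [322, 123, 84, 83, 3108]), (array([413.2, 140.7]), [411, 136, 7, 11, 38]), (array([411.2, 164.8]), [408, 147, 10, 33, 125]), (array([218.6, 157.1]), [210, 148, 18, 18, 174]), (array([337.1, 182.4]), [335, 177, 7, 13, 54]), (array([361.5, 185.5]), [358, 181, 7, 10, 38]), (array([391.5, 183.6]), [388, 180, 9, 9, 54]), (array([403.1, 183.6]), [400, 180, 8, 9, 43]), (array([419.4, 187.7]), [418, 183, 4, 10, 22]), (array([318.2, 229.2]), [274, 193, 102, 85, 2495]), (array(
[... 3976 characters left out ...]
 [410, 386, 8, 8, 36]), (array([504.4, 389.2]), [500, 386, 9, 8, 48]), (array([452.6, 395.9]), [448, 391, 10, 10, 58]), (array([334.4, 408.2]), [300, 398, 63, 22, 768]), (array([531.2, 404.4]), [527, 400, 12, 10, 68]), (array([448.2, 411.8]), [441, 402, 15, 18, 149]), (array([252.5, 413. ]), [245, 405, 16, 15, 173]), (array([542.5, 408.4]), [540, 405, 7, 7, 35]), (array([270.2, 409. ]), [267, 406, 6, 6, 23]), (array([508.5, 414. ]), [495, 408, 28, 12, 169]), (array([476. , 415.9]), [463, 411, 31, 9, 153]), (array([294.4, 416.7]), [288, 412, 12, 8, 40]), (array([534.2, 416.8]), [530, 413, 8, 7, 32]), (array([494. , 415.6]), [490, 414, 9, 5, 21]), (array([546.4, 417.3]), [543, 414, 8, 6, 34])]
```

```bash
python3 -c "
from cell import arm
print(arm.sign_off())"
```

```text
the job is handed in; nothing more can be done
None
```

I pushed the tin into the fish-tin bin first, then the green tea light into the other bin. The last top picture shows both well inside their mouths, the matchbox and old tea light unmoved, and the salt shaker and onion in place. The arm hid the egg timer and fish tin then; both were unmoved when last seen. I handed the job in at about 28 s.

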